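# Wake the induction hob and set low heat

### The arm

A 6-joint arm with a two-finger parallel gripper is mounted at the origin on the work surface. World frame = base frame: x ahead of the robot, y to its left, z up, the work surface at z = 0. Lengths are in m, angles in rad, forces in N, time in s.
With the tool pointing down it reaches from about 0.3 to 0.875 m from the base axis. Payload 6.4 kg.
Tool frame: the origin (TCP) lies between the finger pads, 19 mm behind the fingertips; this is the grasp point; z points along the fingers, y is the line along which they close (so a half turn about z gives the same grasp; the last joint's range is limited). The gripper opens to 85 mm and grips with 20 to 120 N. Pads are 22 mm wide; open, the fingers measure 114 mm over their backs; the gripper's body (76 mm by 85 mm) begins 54 mm behind the grasp point. The pads swing forward as they close: fully open they stand 13 mm farther back than shut.
Start: joints at [-1.413, 0.181, 1.607, -0, 1.354, -0.206], TCP at [0.205, -0.537, 0.25] pointing down, gripper open.
Joint ranges: [-2.99, 2.99], [-0.89, 2.07], [0.3, 2.58], [-1.14, 4.28], [0, 2.63], [-3.12, 3.12]. Speed limits (rad/s): [2.57, 2.57, 3.01, 3.14, 3.14, 3.14].

### API

Orientations are given as a unit quaternion [w, x, y, z].
In Python, from bench import get_obs, camera, hand_in gives the robot as it stands.
- The arm moves only by the tool carry_out, never from a script. Its argument "plan" is a list that holds one entry, the list of rows, each a list of 7 numbers: the shift along the world's x, y, z in m, then the turn, a rotation vector about the world's x, y, z in rad, then the opening, from 0 (shut) to 1 (fully open). In form: [[[x, y, z, rx, ry, rz, hand], ...]]. A call has exactly 5 rows; each row is the pose to reach, as a shift and turn from the pose commanded when the call began; what a row does not reach only later rows make up. A row lasts 1/12 s, in which the tool goes at most 41.7 mm and 7.16 degrees, less where a joint would pass 70% of its speed; a pose out of reach is approached as far as the arm can. A call with a gripper value outside its range is refused whole. The fingers move at their own pace and stop on an object; the grip force is fixed at half the most. Time passes only in rows, so rows that repeat a pose let the fingers close, or fill a call up. It gives the time, the measured TCP pose, the force, the opening and the grip force at its end, in the units of the state.
- get_obs(): the state, without advancing time (a new reading comes with each control period).
- camera(name): name is "scene" or "top"; returns a dict with "pixels" (480x640x3 uint8, red, green, blue), "z_map" (480x640 float32, m along the optical axis (not along the pixel's ray), 0 where there is no reading), "camera_matrix" (3x3 intrinsics, pixels), "cam_to_world" (4x4, takes a point from camera to world coordinates). Camera axes: x right, y up, looking along -z (the intrinsics and any distortion apply to the point x, -y, -z); pixel columns grow to the right and rows downward; lengths in m; the calibration is good to about 2 mm. A picture is of the moment at which its call begins.
- hand_in(): hands the job in; it is judged then, once.
The state is a dict: "time_s": time; "q": joint angles; "dq": joint speeds; "joint_efforts": joint torques, N m; "eef_pos": TCP position; "eef_rot": TCP orientation; "wrist_force": force on the tool from outside, world axes, zero at the start; "torque": the same for the moment, N m; "opening": opening from 0.0 (shut) to 1.0 (fully open); "grasp_force": force on a finger pad.
Only numpy, scipy, OpenCV 4.12 (cv2) and the standard library are available. Lean on these libraries where they do the work, as an engineer would, in place of code of your own. Each camera call takes 0.05 s, during which the arm holds its last target. There are 200 camera calls.

### The job

Get the induction hob ready for the omelette pan: with closed fingertips press the red key all the way down and keep it down for about two seconds, let it come up, then press the green key down and let it come up too. Press lightly, leave the white and blue keys unpressed, and do not shift the pan, the bento box, the soy dish or the rice paddle. Finish with the hand lifted at least 15 cm above the keys.

Things in the scene. Friction and masses are not known exactly. Their poses are not given: they have to be found in the camera images.
- hob: portable induction hob, white housing 300 (x) x 280 (y) x 60 mm high, fixed to the counter, black glass on top and a grey key strip along its near edge. Origin: centre of its underside on the counter; x points away from the key strip, y to the left along the strip. The four key centres lie on the strip at x = -112 mm, at y = -90, -30, +30 and +90 mm; which colour stands in which place changes
- key_red_top (a point): centre of the top face of the red round push key (power key, to be pressed first); cap 30 mm in diameter, standing 10 mm above the hob's top (70 mm above the counter) when up, in a black bezel 38 mm wide and 2 mm high; the point goes down with the key
- key_red (a joint): travel of the red key in m: 0 = up, 0.006 = fully down; spring return, about 1 N to start it moving and 4.5 N fully down, with a hard stop there. It counts as pressed beyond 0.004 and as up below 0.0015
- key_green_top (a point): centre of the top face of the green round push key (low-heat key, to be pressed second); cap 30 mm in diameter, standing 10 mm above the hob's top (70 mm above the counter) when up, in a black bezel 38 mm wide and 2 mm high; the point goes down with the key
- key_green (a joint): travel of the green key in m: 0 = up, 0.006 = fully down; spring return, about 1 N to start it moving and 4.5 N fully down, with a hard stop there. It counts as pressed beyond 0.004 and as up below 0.0015
- key_white_top (a point): centre of the top face of the white round push key (not to be pressed); cap 30 mm in diameter, standing 10 mm above the hob's top (70 mm above the counter) when up, in a black bezel 38 mm wide and 2 mm high; the point goes down with the key
- key_white (a joint): travel of the white key in m: 0 = up, 0.006 = fully down; spring return, about 1 N to start it moving and 4.5 N fully down, with a hard stop there. It counts as pressed beyond 0.004 and as up below 0.0015
- key_blue_top (a point): centre of the top face of the blue round push key (not to be pressed); cap 30 mm in diameter, standing 10 mm above the hob's top (70 mm above the counter) when up, in a black bezel 38 mm wide and 2 mm high; the point goes down with the key
- key_blue (a joint): travel of the blue key in m: 0 = up, 0.006 = fully down; spring return, about 1 N to start it moving and 4.5 N fully down, with a hard stop there. It counts as pressed beyond 0.004 and as up below 0.0015
- pan: stainless tamagoyaki pan standing loose on the glass behind the keys: rectangular, 130 (x) x 180 (y) x 32 mm high, 3 mm walls, about 0.55 kg; dark wooden handle from its +y side, reaching 245 mm from the middle and 60 mm above the pan's underside. Origin: centre of its underside. Not to be disturbed
- bento: open pale blue plastic bento box, loose on the counter to the right of the hob, 180 (x) x 120 (y) x 50 mm high. Origin: centre of its underside. Not to be disturbed
- soy_dish: small white ceramic soy dish, loose on the counter to the left of the key strip, 90 mm across, 20 mm high. Origin: centre of its underside. Not to be disturbed
- paddle: wooden rice paddle lying flat and loose on the counter left of the dish, about 220 mm long along its x (from -100 mm, handle end, to +121 mm, blade end), blade 62 mm wide, 10 mm thick. Origin: on its underside near the middle. Not to be disturbed

How it is judged:
By the outcome, as a careful person would: the job done as asked, in the order asked, and still so for the second after the job is handed in, with the robot touching nothing.
It also fails if it takes over 56 s, if anything falls off the work surface, if the arm or the gripper's body presses on something with over 40 N, if the wrist force passes 120 N, or if a joint passes its speed limit or range.

## Working session

There is one attempt and no reset: what is moved stays moved. The work goes in short steps, Python scripts to look and compute and a tool call to move; the robot and the scene stay as the last step left them, time stands still between calls to the robot, and variables do not carry over. Pictures are saved under pics/ and viewed, at most 10 in all, crops included, and the job is handed in when it is done.

Besides the shell and the picture viewer there is one more tool, called after "Request:" by a JSON object that holds its "api" and its "payload", one argument or row to a line. carry_out: Moves the arm, as the interface text tells. Its arguments: {"type":"object","properties":{"plan":{"type":"array","items":{"type":"array","items":{"type":"array","items":{"type":"number"}}}}},"required":["plan"]}

```bash
mkdir -p pics; python3 - <<'E'
from bench import get_obs,camera
import cv2,numpy as np
o=get_obs();print(o)
for n in("top","scene"):
    c=camera(n);np.savez(n,**c);cv2.imwrite(f"pics/{n}0.png",c["pixels"][...,::-1]);print(c["camera_matrix"],c["cam_to_world"])
E
```

```text
{'time_s': 0.0, 'q': array([-1.41329961e+00,  1.81512405e-01,  1.60801282e+00,  3.92515953e-05,
        1.35383151e+00, -2.06325095e-01]), 'dq': array([ 0.00133021,  0.00012449, -0.00023889, -0.00118727,  0.00014682,
        0.00105691]), 'joint_efforts': array([ 8.02919913e-04, -4.44869363e+01, -3.51333261e+01, -2.64135788e-04,
        8.89063842e-03,  1.30553624e-05]), 'eef_pos': array([ 0.20454215, -0.53682469,  0.24909792]), 'eef_rot': array([-8.81307016e-04,  9.83500172e-01,  1.80905038e-01,  4.06883255e-05]), 'wrist_force': array([ 0.71363648, -0.66803058, -0.23445228]), 'torque': array([-0.07136469, -0.04813079, -0.01925926]), 'grasp_force': 0.0, 'opening': 0.9969120207898876}
[[446.83873525   0.         324.4209096 ]
 [  0.         446.83873525 241.93843391]
 [  0.           0.           1.        ]] [[ 0.01531264  0.99328904 -0.11464036  0.47542313]
 [-0.9990465   0.01988716  0.03886641  0.08670659]
 [ 0.04088545  0.11393591  0.99264646  0.9542118 ]
 [ 0.          0.          0.          1.        ]]
[[491.58547944   0.         318.77430062]
 [  0.         491.58547944 241.45808045]
 [  0.           0.           1.        ]] [[ 0.67091752 -0.40713029  0.6197698   1.21215326]
 [ 0.74138367  0.35157109 -0.57161878 -0.53511544]
 [ 0.01483018  0.84299626  0.53771496  0.62901128]
 [ 0.          0.          0.          1.        ]]
```

View pics/top0.png

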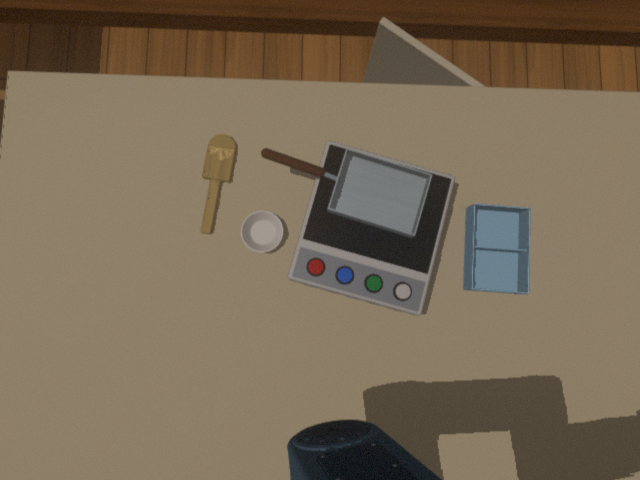

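View pics/scene0.png

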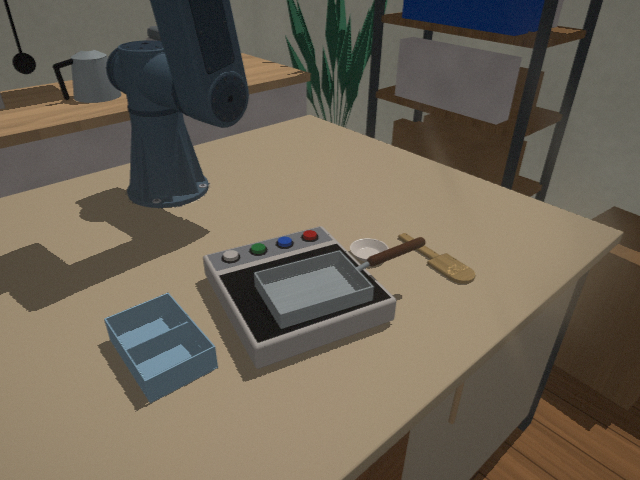

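The top view shows the keys left to right: red (316,267), blue (345,275), green (374,283), white (403,291). The scene view shows the same row at red (310,236), blue (285,242), green (258,249), white (231,256). The pan stands behind the keys.

```bash
python3 - <<'E'
import cv2,numpy as np
seeds={"top":dict(red=(316,267),blue=(345,275),green=(374,283),white=(403,291)),"scene":dict(red=(310,236),blue=(285,242),green=(258,249),white=(231,256))}
P={}
for n,S in seeds.items():
    d=np.load(n+".npz");K,T=d["camera_matrix"],d["cam_to_world"];px=d["pixels"]
    hsv=cv2.cvtColor(px,cv2.COLOR_RGB2HSV).astype(int)
    for k,(u,v) in S.items():
        r=13;w=hsv[v-r:v+r+1,u-r:u+r+1]
        m=(w[...,1]>120)&(w[...,2]>60) if k!="white" else (w[...,2]>165)
        cn,lab,st,ce=cv2.connectedComponentsWithStats(m.astype(np.uint8))
        i=1+np.argmax(st[1:,4]);c=ce[i]+[u-r,v-r]
        ray=T[:3,:3]@np.array([(c[0]-K[0,2])/K[0,0],-(c[1]-K[1,2])/K[1,1],-1]);o=T[:3,3]
        p=o+ray*(.07-o[2])/ray[2]
        zz=o+ray*d["z_map"][int(round(c[1])),int(round(c[0]))]
        P[n,k]=p;print(n,k,c.round(1),st[i],p.round(4),"depth pt",zz.round(4))
for n in seeds:
    a=np.array([P[n,k] for k in("red","blue","green","white")]);print(n,np.linalg.norm(np.diff(a,axis=0),axis=1).round(4),np.degrees(np.arctan2(*(a[0]-a[3])[[1,0]])))
    print((a-a.mean(0)).round(3)[:,:2].tolist(),a.mean(0))
E
```

```text
top red [315.4 266.5] [  5   5  16  16 190] [0.5283 0.0693 0.07  ] depth pt [0.5282 0.0693 0.0708]
top blue [344.6 274.6] [  6   5  15  16 180] [0.5132 0.0111 0.07  ] depth pt [0.5131 0.0114 0.0725]
top green [373.6 282.6] [  6   6  14  14 157] [ 0.4983 -0.0467  0.07  ] depth pt [ 0.4983 -0.0467  0.0698]Traceback (most recent call last):
  File "<stdin>", line 11, in <module>
    return _wrapfunc(a, 'argmax', axis=axis, out=out, **kwds)
    return bound(*args, **kwds)
ValueError: attempt to get argmax of an empty sequence
```

Request:
{"api": "carry_out", "payload": {
  "plan": [
    [[0.016, 0.03, 0, 0, 0, 0, 0], [0.032, 0.06, 0, 0, 0, 0, 0], [0.048, 0.09, 0, 0, 0, 0, 0], [0.064, 0.12, 0, 0, 0, 0, 0], [0.08, 0.15, 0, 0, 0, 0, 0]]
  ]
}}

```text
time_s: 0.52
eef_pos: [0.2849, -0.3857, 0.2495]
eef_rot: [-0.0, 0.984, 0.181, -0.0]
wrist_force: [0.8, -0.2, 1.0]
opening: 0.297
grasp_force: 0.0
```

Request:
{"api": "carry_out", "payload": {
  "plan": [
    [[0.016, 0.03, 0, 0, 0, 0, 0], [0.032, 0.06, 0, 0, 0, 0, 0], [0.048, 0.09, 0, 0, 0, 0, 0], [0.064, 0.12, 0, 0, 0, 0, 0], [0.08, 0.15, 0, 0, 0, 0, 0]]
  ]
}}

```text
time_s: 0.93
eef_pos: [0.3649, -0.2356, 0.2498]
eef_rot: [-0.0, 0.984, 0.181, -0.0]
wrist_force: [-0.2, -0.6, -0.4]
opening: 0.002
grasp_force: 0.0
```

Request:
{"api": "carry_out", "payload": {
  "plan": [
    [[0.016, 0.03, 0, 0, 0, 0, 0], [0.032, 0.06, 0, 0, 0, 0, 0], [0.048, 0.09, 0, 0, 0, 0, 0], [0.064, 0.12, 0, 0, 0, 0, 0], [0.08, 0.15, 0, 0, 0, 0, 0]]
  ]
}}

```text
time_s: 1.35
eef_pos: [0.4449, -0.0856, 0.2498]
eef_rot: [-0.0, 0.984, 0.181, -0.0]
wrist_force: [0.1, 0.5, -0.3]
opening: 0.001
grasp_force: 0.0
```

Request:
{"api": "carry_out", "payload": {
  "plan": [
    [[0.017, 0.031, 0, 0, 0, 0, 0], [0.034, 0.062, 0, 0, 0, 0, 0], [0.051, 0.093, 0, 0, 0, 0, 0], [0.068, 0.124, 0, 0, 0, 0, 0], [0.083, 0.156, 0, 0, 0, 0, 0]]
  ]
}}

```text
time_s: 1.77
eef_pos: [0.5281, 0.0704, 0.2496]
eef_rot: [0.0, 0.983, 0.181, -0.0]
wrist_force: [0.4, -1.0, 0.3]
opening: -0.001
grasp_force: 0.0
```

Request:
{"api": "carry_out", "payload": {
  "plan": [
    [[0, -0.001, -0.035, 0, 0, 0, 0], [0, -0.001, -0.07, 0, 0, 0, 0], [0, -0.001, -0.105, 0, 0, 0, 0], [0, -0.001, -0.135, 0, 0, 0, 0], [0, -0.001, -0.15, 0, 0, 0, 0]]
  ]
}}

```text
time_s: 2.18
eef_pos: [0.5245, 0.0681, 0.0955]
eef_rot: [-0.001, 0.983, 0.181, -0.003]
wrist_force: [-1.1, -0.4, 0.1]
opening: 0.0
grasp_force: 0.0
```

```bash
python3 - <<'E'
from bench import camera,get_obs
import cv2
c=camera("scene")["pixels"][180:320,180:420,::-1]
cv2.imwrite("pics/s1.png",cv2.resize(c,None,fx=3,fy=3,interpolation=cv2.INTER_CUBIC));print(get_obs()["eef_pos"],get_obs()["wrist_force"])
E
```

```text
[0.52341858 0.06804751 0.09389286] [-2.30282508 -0.07826519 -2.09199541]
```

View pics/s1.png

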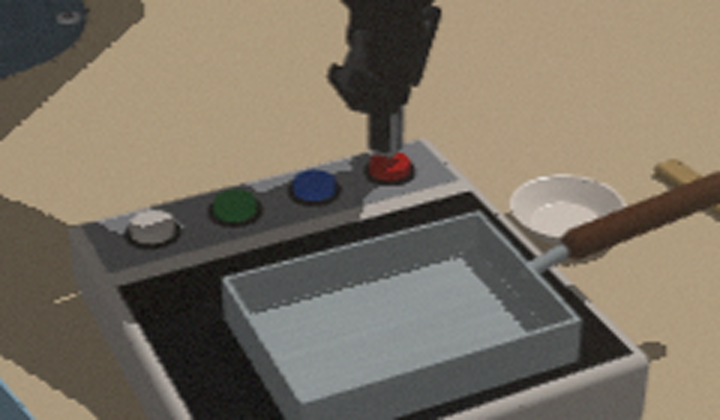

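The crop shows the closed tips just above the red cap (crop 388,150 against cap 390,167), set slightly toward the robot. The reading was still moving, so I'll hold and let it settle.

Request:
{"api": "carry_out", "payload": {
  "plan": [
    [[0, 0, 0, 0, 0, 0, 0], [0, 0, 0, 0, 0, 0, 0], [0, 0, 0, 0, 0, 0, 0], [0, 0, 0, 0, 0, 0, 0], [0, 0, 0, 0, 0, 0, 0]]
  ]
}}

```text
time_s: 2.65
eef_pos: [0.5287, 0.0675, 0.1015]
eef_rot: [0.0, 0.984, 0.181, 0.001]
wrist_force: [0.1, 0.4, -0.7]
opening: -0.002
grasp_force: 0.0
```

Request:
{"api": "carry_out", "payload": {
  "plan": [
    [[0, 0, -0.001, 0, 0, 0, 0], [0, 0, -0.003, 0, 0, 0, 0], [0, 0, -0.005, 0, 0, 0, 0], [0, 0, -0.007, 0, 0, 0, 0], [0, 0, -0.008, 0, 0, 0, 0]]
  ]
}}

```text
time_s: 3.07
eef_pos: [0.5273, 0.0676, 0.0915]
eef_rot: [-0.0, 0.984, 0.181, -0.0]
wrist_force: [0.4, -0.1, -0.0]
opening: 0.002
grasp_force: 0.0
```

Request:
{"api": "carry_out", "payload": {
  "plan": [
    [[0, 0, 0, 0, 0, 0, 0], [0, 0, 0, 0, 0, 0, 0], [0, 0, 0, 0, 0, 0, 0], [0, 0, 0, 0, 0, 0, 0], [0, 0, 0, 0, 0, 0, 0]]
  ]
}}

```text
time_s: 3.48
eef_pos: [0.5277, 0.0676, 0.0921]
eef_rot: [0.0, 0.984, 0.181, 0.0]
wrist_force: [-0.5, -0.0, 0.3]
opening: 0.0
grasp_force: 0.0
```

Request:
{"api": "carry_out", "payload": {
  "plan": [
    [[0, 0.001, -0.001, 0, 0, 0, 0], [0, 0.001, -0.002, 0, 0, 0, 0], [0, 0.001, -0.003, 0, 0, 0, 0], [0, 0.001, -0.004, 0, 0, 0, 0], [0, 0.001, -0.005, 0, 0, 0, 0]]
  ]
}}

```text
time_s: 3.9
eef_pos: [0.5276, 0.0687, 0.087]
eef_rot: [-0.0, 0.984, 0.181, -0.0]
wrist_force: [-1.7, 0.9, 1.9]
opening: 0.002
grasp_force: 0.9
```

Request:
{"api": "carry_out", "payload": {
  "plan": [
    [[0, 0, -0.001, 0, 0, 0, 0], [0, 0, -0.002, 0, 0, 0, 0], [0, 0, -0.003, 0, 0, 0, 0], [0, 0, -0.003, 0, 0, 0, 0], [0, 0, -0.003, 0, 0, 0, 0]]
  ]
}}

```text
time_s: 4.32
eef_pos: [0.5276, 0.0687, 0.0841]
eef_rot: [-0.0, 0.983, 0.181, -0.0]
wrist_force: [-1.1, 0.4, 3.2]
opening: 0.0
grasp_force: 1.8
```

Request:
{"api": "carry_out", "payload": {
  "plan": [
    [[0, 0, -0.0005, 0, 0, 0, 0], [0, 0, -0.001, 0, 0, 0, 0], [0, 0, -0.0015, 0, 0, 0, 0], [0, 0, -0.0015, 0, 0, 0, 0], [0, 0, -0.0015, 0, 0, 0, 0]]
  ]
}}

```text
time_s: 4.73
eef_pos: [0.5277, 0.0687, 0.0827]
eef_rot: [-0.0, 0.983, 0.181, 0.0]
wrist_force: [-2.9, 1.2, 6.5]
opening: -0.001
grasp_force: 3.0
```

Request:
{"api": "carry_out", "payload": {
  "plan": [
    [[0, 0, -0.0003, 0, 0, 0, 0], [0, 0, -0.0003, 0, 0, 0, 0], [0, 0, -0.0003, 0, 0, 0, 0], [0, 0, -0.0003, 0, 0, 0, 0], [0, 0, -0.0003, 0, 0, 0, 0]]
  ]
}}

```text
time_s: 5.15
eef_pos: [0.5277, 0.0687, 0.0827]
eef_rot: [-0.0, 0.983, 0.181, -0.0]
wrist_force: [-3.0, 0.5, 8.2]
opening: 0.006
grasp_force: 4.1
```

Request:
{"api": "carry_out", "payload": {
  "plan": [
    [[0, 0, 0, 0, 0, 0, 0], [0, 0, 0, 0, 0, 0, 0], [0, 0, 0, 0, 0, 0, 0], [0, 0, 0, 0, 0, 0, 0], [0, 0, 0, 0, 0, 0, 0]]
  ]
}}

```text
time_s: 5.57
eef_pos: [0.5277, 0.0687, 0.0827]
eef_rot: [0.0, 0.983, 0.181, 0.0]
wrist_force: [-2.8, 0.7, 7.9]
opening: -0.002
grasp_force: 4.1
```

Request:
{"api": "carry_out", "payload": {
  "plan": [
    [[0, 0, 0, 0, 0, 0, 0], [0, 0, 0, 0, 0, 0, 0], [0, 0, 0, 0, 0, 0, 0], [0, 0, 0, 0, 0, 0, 0], [0, 0, 0, 0, 0, 0, 0]]
  ]
}}

```text
time_s: 5.98
eef_pos: [0.5277, 0.0686, 0.0827]
eef_rot: [0.0, 0.983, 0.181, 0.0]
wrist_force: [-3.4, 0.4, 7.8]
opening: -0.0
grasp_force: 4.1
```

Request:
{"api": "carry_out", "payload": {
  "plan": [
    [[0, 0, 0, 0, 0, 0, 0], [0, 0, 0, 0, 0, 0, 0], [0, 0, 0, 0, 0, 0, 0], [0, 0, 0, 0, 0, 0, 0], [0, 0, 0, 0, 0, 0, 0]]
  ]
}}

```text
time_s: 6.4
eef_pos: [0.5277, 0.0686, 0.0827]
eef_rot: [-0.0, 0.984, 0.181, 0.0]
wrist_force: [-3.0, 0.8, 7.9]
opening: 0.002
grasp_force: 4.1
```

Request:
{"api": "carry_out", "payload": {
  "plan": [
    [[0, 0, 0, 0, 0, 0, 0], [0, 0, 0.005, 0, 0, 0, 0], [0, 0, 0.012, 0, 0, 0, 0], [0, 0, 0.022, 0, 0, 0, 0], [0, 0, 0.037, 0, 0, 0, 0]]
  ]
}}

```text
time_s: 6.82
eef_pos: [0.5267, 0.0686, 0.1189]
eef_rot: [-0.0, 0.984, 0.181, -0.001]
wrist_force: [0.7, -0.6, 0.2]
opening: 0.0
grasp_force: 0.0
```

Request:
{"api": "carry_out", "payload": {
  "plan": [
    [[-0.003, -0.012, 0.01, 0, 0, 0, 0], [-0.01, -0.04, 0.01, 0, 0, 0, 0], [-0.019, -0.075, 0.01, 0, 0, 0, 0], [-0.027, -0.105, 0.01, 0, 0, 0, 0], [-0.0295, -0.1155, 0.01, 0, 0, 0, 0]]
  ]
}}

```text
time_s: 7.23
eef_pos: [0.4973, -0.0507, 0.1299]
eef_rot: [0.001, 0.984, 0.18, 0.0]
wrist_force: [1.0, 0.0, 0.4]
opening: 0.0
grasp_force: 0.0
```

Request:
{"api": "carry_out", "payload": {
  "plan": [
    [[0, 0, -0.002, 0, 0, 0, 0], [0, 0, -0.008, 0, 0, 0, 0], [0, 0, -0.016, 0, 0, 0, 0], [0, 0, -0.022, 0, 0, 0, 0], [0, 0, -0.026, 0, 0, 0, 0]]
  ]
}}

```text
time_s: 7.65
eef_pos: [0.4975, -0.0456, 0.1017]
eef_rot: [-0.001, 0.983, 0.182, -0.001]
wrist_force: [-0.4, -0.4, -0.0]
opening: -0.001
grasp_force: 0.0
```

Request:
{"api": "carry_out", "payload": {
  "plan": [
    [[0, 0, -0.001, 0, 0, 0, 0], [0, 0, -0.003, 0, 0, 0, 0], [0, 0, -0.005, 0, 0, 0, 0], [0, 0, -0.008, 0, 0, 0, 0], [0, 0, -0.01, 0, 0, 0, 0]]
  ]
}}

```text
time_s: 8.07
eef_pos: [0.4982, -0.0468, 0.093]
eef_rot: [0.0, 0.983, 0.181, 0.0]
wrist_force: [-0.1, -0.8, 0.6]
opening: -0.0
grasp_force: 0.0
```

```bash
python3 - <<'E'
from bench import camera,get_obs
import cv2
c=camera("scene")["pixels"][180:320,180:420,::-1]
cv2.imwrite("pics/s2.png",cv2.resize(c,None,fx=3,fy=3,interpolation=cv2.INTER_CUBIC));print(get_obs()["eef_pos"],get_obs()["wrist_force"])
E
```

```text
[ 0.49791062 -0.04674424  0.09267511] [-0.85649545 -0.40923225 -1.56037024]
```

View pics/s2.png

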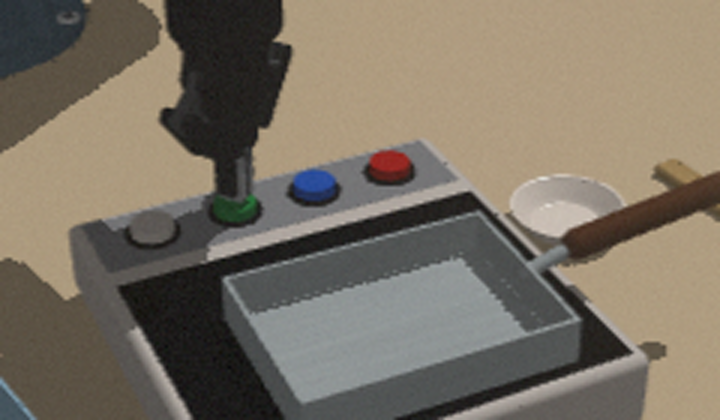

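The red key is back up (crop 390,165). The tips are over the green key (crop 235,200), clear of white and blue. Now I press green.

Request:
{"api": "carry_out", "payload": {
  "plan": [
    [[0, 0, -0.001, 0, 0, 0, 0], [0, 0, -0.002, 0, 0, 0, 0], [0, 0, -0.0035, 0, 0, 0, 0], [0, 0, -0.005, 0, 0, 0, 0], [0, 0, -0.006, 0, 0, 0, 0]]
  ]
}}

```text
time_s: 8.53
eef_pos: [0.4982, -0.047, 0.0872]
eef_rot: [0.0, 0.984, 0.181, 0.0]
wrist_force: [-0.1, 0.0, 1.4]
opening: 0.003
grasp_force: 0.9
```

Request:
{"api": "carry_out", "payload": {
  "plan": [
    [[0, 0, -0.001, 0, 0, 0, 0], [0, 0, -0.002, 0, 0, 0, 0], [0, 0, -0.003, 0, 0, 0, 0], [0, 0, -0.0035, 0, 0, 0, 0], [0, 0, -0.0035, 0, 0, 0, 0]]
  ]
}}

```text
time_s: 8.95
eef_pos: [0.4982, -0.047, 0.0838]
eef_rot: [0.0, 0.984, 0.181, 0.0]
wrist_force: [-1.3, 0.4, 4.5]
opening: -0.001
grasp_force: 1.9
```

Request:
{"api": "carry_out", "payload": {
  "plan": [
    [[0, 0, -0.0005, 0, 0, 0, 0], [0, 0, -0.001, 0, 0, 0, 0], [0, 0, -0.0014, 0, 0, 0, 0], [0, 0, -0.0014, 0, 0, 0, 0], [0, 0, -0.0014, 0, 0, 0, 0]]
  ]
}}

```text
time_s: 9.37
eef_pos: [0.4983, -0.047, 0.0827]
eef_rot: [0.0, 0.983, 0.181, 0.0]
wrist_force: [-2.8, -0.3, 7.8]
opening: -0.004
grasp_force: 3.5
```

Request:
{"api": "carry_out", "payload": {
  "plan": [
    [[0, 0, 0, 0, 0, 0, 0], [0, 0, 0.005, 0, 0, 0, 0], [0, 0, 0.012, 0, 0, 0, 0], [0, 0, 0.025, 0, 0, 0, 0], [0, 0, 0.045, 0, 0, 0, 0]]
  ]
}}

```text
time_s: 9.78
eef_pos: [0.4964, -0.0463, 0.1262]
eef_rot: [-0.001, 0.984, 0.181, -0.002]
wrist_force: [-0.0, -0.6, 0.1]
opening: -0.006
grasp_force: 0.0
```

Request:
{"api": "carry_out", "payload": {
  "plan": [
    [[0, 0, 0.025, 0, 0, 0, 0], [0, 0, 0.05, 0, 0, 0, 0], [0, 0, 0.08, 0, 0, 0, 0], [0, 0, 0.105, 0, 0, 0, 0], [0, 0, 0.13, 0, 0, 0, 0]]
  ]
}}

```text
time_s: 10.2
eef_pos: [0.4977, -0.0466, 0.2589]
eef_rot: [-0.0, 0.983, 0.181, 0.0]
wrist_force: [0.7, -0.4, 0.3]
opening: 0.005
grasp_force: 0.0
```

Request:
{"api": "carry_out", "payload": {
  "plan": [
    [[0, 0, 0.015, 0, 0, 0, 0], [0, 0, 0.025, 0, 0, 0, 0], [0, 0, 0.03, 0, 0, 0, 0], [0, 0, 0.03, 0, 0, 0, 0], [0, 0, 0.03, 0, 0, 0, 0]]
  ]
}}

```text
time_s: 10.62
eef_pos: [0.4976, -0.0467, 0.2863]
eef_rot: [-0.0, 0.984, 0.181, -0.001]
wrist_force: [0.3, -0.7, 0.0]
opening: 0.0
grasp_force: 0.0
```

Request:
{"api": "carry_out", "payload": {
  "plan": [
    [[0, 0, 0, 0, 0, 0, 0], [0, 0, 0, 0, 0, 0, 0], [0, 0, 0, 0, 0, 0, 0], [0, 0, 0, 0, 0, 0, 0], [0, 0, 0, 0, 0, 0, 0]]
  ]
}}

```text
time_s: 11.03
eef_pos: [0.498, -0.0469, 0.2869]
eef_rot: [-0.0, 0.984, 0.181, -0.0]
wrist_force: [-0.4, -0.4, -1.0]
opening: 0.003
grasp_force: 0.0
```

```bash
python3 - <<'E'
from bench import camera
import cv2
cv2.imwrite("pics/s3.png",camera("scene")["pixels"][...,::-1])
E
```

```text
(no output)
```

View pics/s3.png

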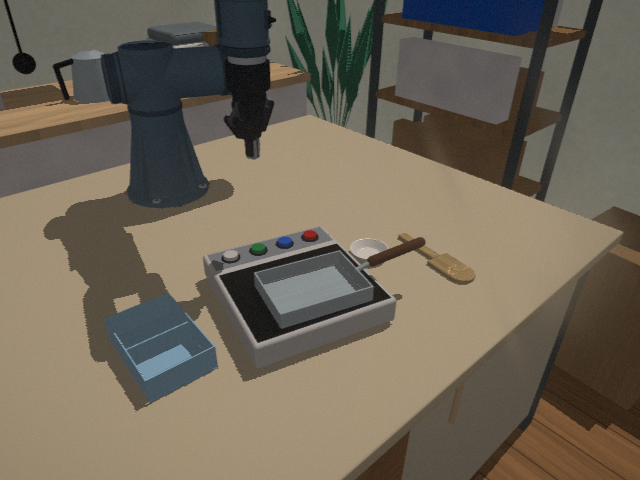

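All four keys are up (row from 231,256 to 310,236) and the pan, bento box, dish and paddle sit where they started. The tips are about 0.20 m above the keys (252,155).

```bash
python3 -c "from bench import hand_in;print(hand_in())"
```

```text
the job is handed in; nothing more can be done
None
```

I pressed the red key to its stop and held it about 2 s at roughly 8 N, then pressed the green key to its stop. Both came back up, nothing else was touched, the hand finished about 20 cm above the keys, and the job was handed in after about 11 s, with no verdict returned.

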